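# Grow-light dimmer to the third click

### The arm

A 7-joint arm with a two-finger parallel gripper is mounted at the origin on the work surface. World frame = base frame: x ahead of the robot, y to its left, z up, the work surface at z = 0. Lengths are in m, angles in rad, forces in N, time in s.
With the tool pointing down it reaches from about 0.425 to 0.925 m from the base axis. Payload 6.8 kg.
Tool frame: the origin (TCP) lies between the finger pads; the fingertips stand 22 mm ahead of it and the grasp point (between the pads) lies 3 mm ahead of it; z points along the fingers, x is the direction in which the jaws open and shut, and the axes are right-handed (so a half turn about z gives the same grasp; the last joint's range is limited). The gripper opens to 85 mm and grips with 20 to 120 N. Pads are 22 mm wide; open, the fingers measure 114 mm over their backs; the gripper's body (76 mm by 85 mm) begins 54 mm behind the grasp point. The pads swing forward as they close: fully open they stand 13 mm farther back than shut.
Start: joints at [1.193, 0.477, 0.022, 1.555, -0.011, 1.109, -0.083], TCP at [0.18, -0.651, 0.253] pointing down, gripper open.
Joint ranges: [-2.96, 2.96], [-0.34, 2.1], [-1.41, 1.46], [0.24, 2.44], [-1.37, 4.51], [0.17, 1.92], [-2.96, 2.96]. Speed limits (rad/s): [2.39, 2.39, 3.14, 3.14, 3.14, 3.14, 3.14].

### API

Orientations are given as a 3x3 rotation matrix whose columns are the frame's x, y, z axes.
In Python, from cell import env gives the robot as it stands.
- The arm moves only by the shell command python3 -m pendant 'ROWS' [FORCE]. ROWS is JSON, a list of rows, each a list of 7 numbers: the shift along the tool's x, y, z in m, then the turn, a rotation vector about the tool's x, y, z in degrees, then the gripper command: -1 is shut, 1 is fully open, values between are in proportion. A call has 1 to 20 rows; each row is the pose to reach, as a shift and turn from the pose commanded when the call began, along the tool's axes at that moment; what a row does not reach only later rows make up. A row lasts 1/10 s, in which the tool goes at most 50 mm and 8.59 degrees, less where a joint would pass 70% of its speed; a pose out of reach is approached as far as the arm can. A call with a gripper value outside its range is refused whole. The fingers move at their own pace and stop on an object; FORCE is the grip in N (left out, the last holds). Time passes only in rows, so rows that repeat a pose let the fingers close. It gives the time, the measured TCP pose, the force and the opening at its end, in the units of the state.
- env.observe(): the state, without advancing time (a new reading comes with each control period).
- env.snapshot(name): name is "scene" or "side" or "wrist"; returns a dict with "pixels" (400x640x3 uint8, red, green, blue), "z_map" (400x640 float32, m along the optical axis (not along the pixel's ray), 0 where there is no reading), "vfov" (degrees; the focal length in pixels is half the picture's height over the tangent of half this angle, whatever the lens; pixels are square), "cx", "cy" (the principal point, pixels), "R" (3x3) and "t" (3): a world point X has camera coordinates R X + t; the wrist camera has in their place "tool_from_camera" (4x4, takes a point from camera to tool coordinates, whose origin is the TCP and whose axes are the tool frame's). Camera axes: x right, y down, z forward; pixel columns grow to the right and rows downward; lengths in m; the calibration is good to about 2 mm. A picture is of the moment at which its call begins: read the wrist's pose just before it.
- env.finish_job(): hands the job in, once; it reports no verdict.
The state is a dict: "time_s": time; "qpos": joint angles; "qd": joint speeds; "effort": joint torques, N m; "position": TCP position; "tcp_rot": TCP orientation; "contact_force": force on the tool from outside, world axes, zero at the start; "moment": the same for the moment, N m; "grip_width": finger opening in m.
Only numpy, scipy, OpenCV 4.12 (cv2) and the standard library are available. Lean on these libraries where they do the work, as an engineer would, in place of code of your own. Each camera call takes 0.05 s, during which the arm holds its last target. There are 200 camera calls.

### The job

Set the grow light: on the control box with the flat paddle lever, push the lever to the left with a fingertip, counting the clicks by feel, and stop at the third click without ever going past it; then press the round button on that same box fully down to switch the setting in, and let go. Only push and press, pick nothing up; leave the other box (the one with the ball lever) and the things standing around as they are.

Things in the scene. Friction and masses are not known exactly. Their poses are not given: they have to be found in the camera images.
- dimmer_box: The dimmer box, the one with the flat PADDLE lever: grey, white top plate, fixed to the bench, 120 mm (x) by 180 mm (y), top at 60 mm. Origin: centre of the underside; at yaw 0 x points away from the robot, y left; yaw within 0.35 rad. On top a slot along y at x = -25 mm for the lever and a round button at x = +32, y = -60 mm. It may be the left or the right one of two.
- paddle (a joint): Travel (m) of the paddle lever along its slot towards the box's +y (left seen from the robot); 0 puts it at box y = -30 mm. It starts parked on a plain run at the right end, between -0.018 and -0.003 (slot end -0.020). Then come ridges with crests at 0.008, 0.024, 0.040, 0.056 and after each a detent: first 0.016, second 0.032, third 0.048, fourth about 0.067 (slot end 0.068).
- paddle_slot (a point): Point on the slot at top-plate height (60 mm) where the lever's travel is 0. How the lever feels: each ridge resists with about 6 N pushed slowly (up to 13 N at speed), from some 8 mm before its crest, fading to nothing at it; past the crest the lever springs ahead by itself into the detent, off the finger, and is held there. Plain sliding takes 0.5 N. Pushed at up to 40 mm/s it jumps no detent.
- paddle_mid (a point): Middle of the paddle, 89 mm above the bench. The paddle is an upright black plate, 38 mm wide (box x), 8 mm thick (box y, the way it slides), from 72 to 106 mm above the bench, on a 10 x 6 mm steel stem out of the slot. It moves with the lever; box x = -25 mm always.
- set_button (a joint): How far the dimmer box's button is pressed, in m: 0 released, 0.006 fully down, springs back; fully down takes 5 N.
- set_button_top (a point): Centre of the top of the dimmer box's button, a grey cap 26 mm across in a low black housing, pressed straight down.
- pump_box: The other box, to be left alone, with a BALL lever: grey, white top plate, fixed to the bench, 120 mm (x) by 180 mm (y), top at 60 mm. Origin: centre of the underside; at yaw 0 x points away from the robot, y left; yaw within 0.35 rad. On top a slot along y at x = -25 mm for the lever and a round button at x = +32, y = -60 mm. 
- ball_mid (a point): Centre of the ball on the other box's lever, black, 26 mm across, 93 mm above the bench, on a thin stem. To be left alone.
- pump_button (a joint): How far the other box's button is pressed, in m (0 released). To be left alone.
- jar_low: small glass jar with white cap, 48 mm across, 55 mm tall, loose, between the two boxes. To be left alone. Origin: centre of its underside.
- dish: clear flat round dish, 59 mm across, 18 mm tall, loose, between or behind the boxes. To be left alone. Origin: centre of its underside.
- culture_left: green glass bottle with blue cap, 70 mm across, 160 mm tall, loose, left of the boxes. To be left alone. Origin: centre of its underside.
- sample_left: small green jar, 44 mm across, 75 mm tall, loose, left of the boxes. To be left alone. Origin: centre of its underside.
- culture_right: amber glass bottle with white cap, 70 mm across, 160 mm tall, loose, right of the boxes. To be left alone. Origin: centre of its underside.
- stopper: black rubber stopper, a cone 36 mm across and 32 mm tall, loose, behind the boxes. To be left alone. Origin: centre of its underside.
- spatula: lab spatula 200 mm long lying flat, loose, at the left. To be left alone. Origin: mid length.

How it is judged:
On the way, in this order (a step that is already met when the one before it is completed fails the run):
1. the paddle lever rests in its third detent, the button not yet pressed (value of joint paddle between 0.045 and 0.051 m and velocity of joint paddle below 0.01 m/s and value of joint set_button below 0.002 m), for 0.3 s.
2. the dimmer box's button is pressed down with the lever in the third detent (value of joint paddle between 0.045 and 0.051 m and value of joint set_button above 0.0045 m), for 0.05 s.
At the end, for the whole second after the job is handed in: The paddle lever rests in its third detent (0.048 m, within 3 mm), the dimmer box's button has been pressed and is up again, the ball lever has moved less than 4 mm, and every loose thing is within 15 mm of its start (value of joint paddle between 0.045 and 0.051 m and velocity of joint paddle between -0.005 and 0.005 m/s and value of joint each of set_button, pump_button below 0.0015 m and distance of ball_mid from where it was at the start of the episode below 0.004 m and not (distance of any of jar_low, dish, culture_left, sample_left, culture_right, stopper, spatula from where it was at the start of the episode above 0.015 m)); the robot touches nothing.
It fails at once if the paddle lever goes past the third detent (beyond 0.055) (value of joint paddle above 0.055 m).
It fails at once if the button is pressed before the lever is at the third detent (value of joint set_button above 0.003 m and value of joint paddle below 0.043 m).
It fails at once if the other box's lever is moved or its button pressed (distance of ball_mid from where it was at the start of the episode above 0.004 m or value of joint pump_button above 0.002 m).
It fails at once if a thing standing around is shoved more than 15 mm, lifted or carried (distance of any of jar_low, dish, culture_left, sample_left, culture_right, stopper, spatula from where it was at the start of the episode above 0.015 m or height (world z) of any of jar_low, dish, culture_left, sample_left, culture_right, stopper, spatula above 0.02 m).
It also fails if it takes over 64 s, if anything falls off the work surface, if the arm or the gripper's body presses on something with over 40 N, if the wrist force passes 120 N, or if a joint passes its speed limit or range.

## Working session

There is one attempt and no reset: what is moved stays moved. The work goes in short steps, Python scripts to look and compute and a shell command to move; the robot and the scene stay as the last step left them, time stands still between calls to the robot, and variables do not carry over. Pictures are saved under pics/ and viewed, about 8 in all and at most 12, crops included, and the job is handed in when it is done.

```bash
mkdir -p pics; ls; python3 - <<'E'
from cell import env
import numpy as np, cv2
o=env.observe(); print({k:np.round(v,3).tolist() for k,v in o.items()})
ims=[]
for n in ("scene","side"):
    s=env.snapshot(n); np.savez(f"{n}.npz",**s)
    print(n,s["vfov"],s["cx"],s["cy"],np.round(s["R"],3).tolist(),np.round(s["t"],3).tolist())
    cv2.imwrite(f"pics/{n}0.png",s["pixels"][:,:,::-1])
E
```

```text
pics
{'time_s': 0.0, 'qpos': [1.193, 0.478, 0.022, 1.556, -0.012, 1.109, -0.083], 'qd': [-0.0, 0.001, 0.001, 0.001, 0.0, 0.001, 0.001], 'effort': [-0.0, -59.644, 1.607, -28.12, 0.012, 0.009, -0.0], 'position': [0.18, -0.65, 0.252], 'tcp_rot': [[0.267, -0.964, -0.001], [-0.964, -0.267, 0.002], [-0.002, 0.0, -1.0]], 'contact_force': [0.136, -0.01, 0.156], 'moment': [0.047, -0.061, -0.002], 'grip_width': 0.085}
scene 47.42984862461439 312.24250286007987 200.18634085557628 [[0.597, 0.802, 0.021], [0.453, -0.316, -0.833], [-0.662, 0.507, -0.552]] [-0.347, -0.159, 1.791]
side 55.58696654144315 321.27624805826275 194.92586244975894 [[-0.973, -0.232, 0.012], [-0.14, 0.544, -0.828], [0.186, -0.807, -0.561]] [0.522, 0.162, 1.02]
```

View pics/scene0.png

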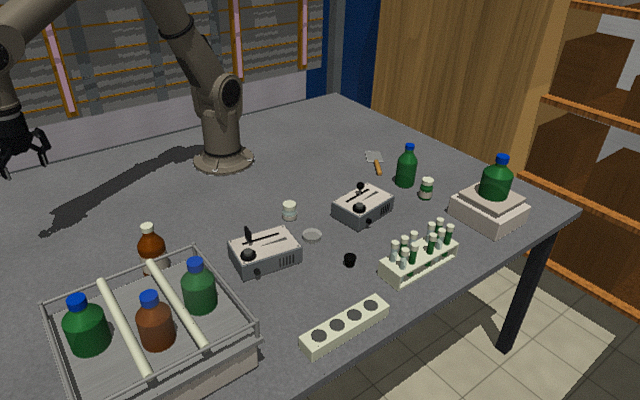

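View pics/side0.png

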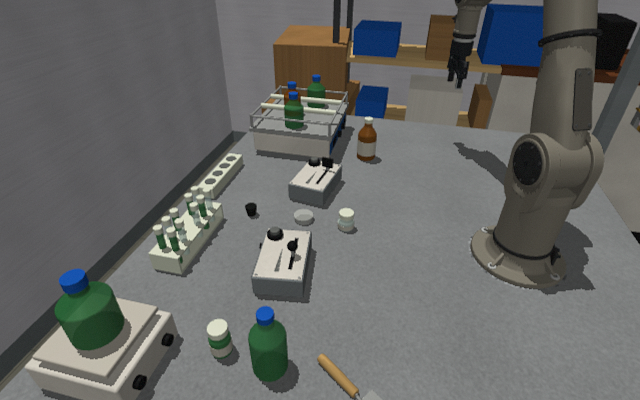

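The dimmer (paddle) is the box at about (265,250) in the scene view and (316,178) in the side view, so it is the right one. The ball box is at (362,205) scene and (283,262) side. Next I fit the top plates and paddle from depth.

```bash
cat > h.py <<'E'
import numpy as np, cv2
def cloud(s, T=None):
    z=s["z_map"]; h,w=z.shape; f=h/2/np.tan(np.radians(float(s["vfov"]))/2)
    v,u=np.mgrid[:h,:w]
    P=np.stack([(u-float(s["cx"]))/f*z,(v-float(s["cy"]))/f*z,z],-1)
    if T is None: P=(P-s["t"])@s["R"]
    else: P=P@T[:3,:3].T+T[:3,3]
    P[z<=0]=np.nan
    return P
def box(P,C,near,r=0.13):
    m=(abs(P[...,2]-0.06)<0.006)&(np.hypot(P[...,0]-near[0],P[...,1]-near[1])<r)
    m=m
    p=P[m][:,:2]; (c,sz,a)=cv2.minAreaRect((p*1000).astype(np.float32))
    return m,np.array(c)/1000,sz,a
E
python3 - <<'E'
from h import *
for n,seeds in (("scene",[(265,240),(362,200)]),("side",[(316,178),(290,255)])):
    s=np.load(n+".npz"); P=cloud(s)
    for nm,(u,v) in zip(("dim","pump"),seeds):
        q=np.nanmedian(P[v-10:v+10,u-10:u+10].reshape(-1,3),0)
        m,c,sz,a=box(P,None,q); print(n,nm,q.round(3),m.sum(),c.round(4),np.round(sz,0),round(a,1),"z",np.median(P[m][:,2]).round(4))
        hi=(P[...,2]>0.075)&(P[...,2]<0.13)&(np.hypot(P[...,0]-c[0],P[...,1]-c[1])<0.1)
        h=P[hi]; print("  high",len(h),h.mean(0).round(4),h.min(0).round(4),h.max(0).round(4))
        b=(P[...,2]>0.064)&(P[...,2]<0.075)&(np.hypot(P[...,0]-c[0],P[...,1]-c[1])<0.1)
        print("  mid",b.sum(),P[b].mean(0).round(4))
    for nm,uvs in {"scene":dict(jar=(289,211),dish=(312,235),amber=(150,245),stop=(350,260)),"side":dict(jar=(346,219),dish=(304,216),amber=(367,142),stop=(252,210))}[n].items():
        print(n,nm,P[uvs[1],uvs[0]].round(3))
E
```

```text
scene dim [ 0.584 -0.172  0.059] 1608 [ 0.6004 -0.1832] [179. 124.] 81.2 z 0.0587
  high 131 [ 0.5952 -0.2297  0.0883] [ 0.5476 -0.2583  0.0754] [ 0.6367 -0.21    0.1069]
  mid 108 [ 0.6257 -0.2478  0.0698]
scene pump [0.588 0.192 0.059] 1013 [0.5885 0.199 ] [122. 182.] 7.6 z 0.0585
  high 88 [0.5902 0.1802 0.0885] [0.5518 0.1328 0.0757] [0.6392 0.2181 0.1059]
  mid 79 [0.6272 0.1445 0.0696]
scene jar [ 0.485 -0.021  0.04 ]
scene dish [ 0.599 -0.014  0.013]
scene amber [ 0.49  -0.457  0.11 ]
scene stop [ 0.764 -0.005  0.027]
side dim [ 0.593 -0.154  0.062] 982 [ 0.599 -0.178] [180. 121.] 81.6 z 0.0621
  high 145 [ 0.5834 -0.2199  0.0896] [ 0.5498 -0.2556  0.0751] [ 0.6339 -0.205   0.1097]
  mid 140 [ 0.5979 -0.1965  0.0675]
side pump [0.563 0.216 0.062] 2308 [0.5854 0.2029] [121. 182.] 8.1 z 0.0617
  high 171 [0.5859 0.1871 0.0917] [0.5463 0.1356 0.0751] [0.6363 0.222  0.1082]
  mid 185 [0.6051 0.1774 0.0687]
side jar [0.463 0.012 0.044]
side dish [ 0.59  -0.001  0.021]
side amber [ 0.464 -0.418  0.079]
side stop [0.745 0.017 0.027]
```

```bash
python3 -m pendant '[[-0.281,-0.483,-0.05,0,0,-66,-1],[-0.281,-0.483,-0.05,0,0,-66,-1],[-0.281,-0.483,-0.05,0,0,-66,-1],[-0.281,-0.483,-0.05,0,0,-66,-1],[-0.281,-0.483,-0.05,0,0,-66,-1],[-0.281,-0.483,-0.05,0,0,-66,-1],[-0.281,-0.483,-0.05,0,0,-66,-1],[-0.281,-0.483,-0.05,0,0,-66,-1],[-0.281,-0.483,-0.05,0,0,-66,-1],[-0.281,-0.483,-0.05,0,0,-66,-1],[-0.281,-0.483,-0.05,0,0,-66,-1],[-0.281,-0.483,-0.05,0,0,-66,-1],[-0.281,-0.483,-0.05,0,0,-66,-1],[-0.281,-0.483,-0.05,0,0,-66,-1],[-0.281,-0.483,-0.05,0,0,-66,-1],[-0.281,-0.483,-0.05,0,0,-66,-1],[-0.281,-0.483,-0.05,0,0,-66,-1],[-0.281,-0.483,-0.05,0,0,-66,-1]]'
python3 - <<'E'
from cell import env
from h import *
o=env.observe(); s=env.snapshot("wrist")
np.savez("w1.npz",**s,pos=o["position"],rot=o["tcp_rot"])
cv2.imwrite("pics/w1.png",s["pixels"][:,:,::-1])
print(np.round(o["tcp_rot"],3).tolist())
T=np.eye(4);T[:3,:3]=o["tcp_rot"];T[:3,3]=o["position"]
P=cloud(s,T@s["tool_from_camera"])
m,c,sz,a=box(P,None,(0.6,-0.18)); print(m.sum(),c.round(4),np.round(sz),a,np.median(P[m][:,2]))
yaw=np.radians(a-90 if a>45 else a); R=np.array([[np.cos(yaw),np.sin(yaw)],[-np.sin(yaw),np.cos(yaw)]])
c0=np.array([0.6,-0.18])
B=P.copy(); B[...,:2]=(P[...,:2]-c)@R.T
for lo,hi in((.064,.072),(.072,.085),(.085,.1),(.1,.112)):
    k=(B[...,2]>lo)&(B[...,2]<hi)&(abs(B[...,0])<.06)&(abs(B[...,1])<.09)
    if k.sum(): print(lo,k.sum(),np.percentile(B[k][:,0],[2,50,98]).round(4),np.percentile(B[k][:,1],[2,50,98]).round(4))
E
```

```text
time_s: 1.9
position: [0.5702, -0.2517, 0.3034]
tcp_rot: [[0.989, -0.15, 0.0], [-0.15, -0.989, -0.0], [0.0, 0.0, -1.0]]
contact_force: [0.5, -1.2, 0.7]
grip_width: 0.0
[[0.989, -0.15, 0.0], [-0.15, -0.989, -0.0], [0.0, 0.0, -1.0]]
18017 [ 0.598  -0.1806] [179. 120.] 81.4435806274414 0.059248861033711575
0.064 648 [0.0126 0.0297 0.0508] [-0.0796 -0.0564 -0.0408]
0.072 513 [-0.0321  0.0305  0.0433] [-0.0717 -0.0586 -0.0334]
0.085 73 [-0.042  -0.0248 -0.0072] [-0.0339 -0.0334 -0.0332]
0.1 343 [-0.0424 -0.0246 -0.0071] [-0.0411 -0.037  -0.0333]
```

View pics/w1.png

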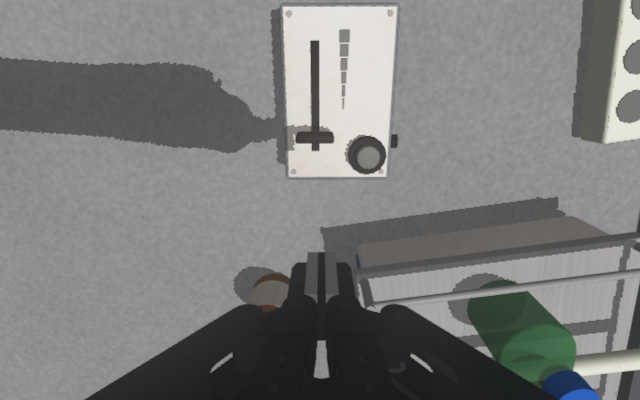

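The wrist fit matches the given sizes: plate 179×120 mm at z=59 mm, yaw −8.6°, paddle at box (−25, −37) mm and button at (30.5, −58.5) mm. So the lever's travel is about −0.007. Next I descend beside the paddle with the fingers shut.

```bash
python3 -m pendant '[[-0.010,-0.006,0.04,0,0,0,-1],[-0.010,-0.006,0.08,0,0,0,-1],[-0.010,-0.006,0.12,0,0,0,-1],[-0.010,-0.006,0.15,0,0,0,-1],[-0.010,-0.006,0.17,0,0,0,-1],[-0.010,-0.006,0.185,0,0,0,-1],[-0.010,-0.006,0.195,0,0,0,-1],[-0.010,-0.006,0.199,0,0,0,-1],[-0.010,-0.006,0.199,0,0,0,-1],[-0.010,-0.006,0.199,0,0,0,-1],[-0.010,-0.006,0.199,0,0,0,-1],[-0.010,-0.006,0.199,0,0,0,-1]]'
cat > st.py <<'E'
from cell import env
import numpy as np
o=env.observe(); c=np.array([.598,-.1806]); a=np.radians(-8.56)
ex=np.array([np.cos(a),np.sin(a)]); ey=np.array([-ex[1],ex[0]])
d=o["position"][:2]-c; f=o["contact_force"]
print("t %.2f box x %.4f y %.4f z %.4f | Fbox x %.1f y %.1f z %.1f"%(o["time_s"],d@ex,d@ey,o["position"][2],f[:2]@ex,f[:2]@ey,f[2]), "Mz %.2f"%o["moment"][2])
E
python3 st.py; python3 -m pendant '[[0,-0.003,0,0,0,0,-1],[0,-0.006,0,0,0,0,-1],[0,-0.008,0,0,0,0,-1],[0,-0.008,0,0,0,0,-1]]' >/dev/null; python3 st.py
```

```text
time_s: 3.15
position: [0.562, -0.2438, 0.1051]
tcp_rot: [[0.989, -0.149, 0.001], [-0.149, -0.989, -0.001], [0.001, 0.0, -1.0]]
contact_force: [-0.1, 0.4, -0.7]
grip_width: 0.0002
t 3.15 box x -0.0262 y -0.0678 z 0.1051 | Fbox x -0.2 y 0.3 z -0.7 Mz 0.03
t 3.55 box x -0.0266 y -0.0590 z 0.1044 | Fbox x -0.1 y -0.7 z -0.4 Mz -0.01
```

```bash

python3 -m pendant '[[0,-0.002,0,0,0,0,-1],[0,-0.004,0,0,0,0,-1],[0,-0.006,0,0,0,0,-1],[0,-0.006,0,0,0,0,-1]]' >/dev/null; python3 st.py
python3 -m pendant '[[0,-0.002,0,0,0,0,-1],[0,-0.004,0,0,0,0,-1],[0,-0.004,0,0,0,0,-1]]' >/dev/null; python3 st.py
python3 -m pendant '[[0,-0.001,0,0,0,0,-1],[0,-0.002,0,0,0,0,-1]]' >/dev/null; python3 st.py
python3 -m pendant '[[0,-0.001,0,0,0,0,-1],[0,-0.002,0,0,0,0,-1]]' >/dev/null; python3 st.py
python3 -m pendant '[[0,-0.001,0,0,0,0,-1],[0,-0.002,0,0,0,0,-1]]' >/dev/null; python3 st.py
python3 -m pendant '[[0,-0.001,0,0,0,0,-1],[0,-0.002,0,0,0,0,-1]]' >/dev/null; python3 st.py
python3 -m pendant '[[0,-0.001,0,0,0,0,-1],[0,-0.002,0,0,0,0,-1]]' >/dev/null; python3 st.py
python3 -m pendant '[[0,-0.001,0,0,0,0,-1],[0,-0.002,0,0,0,0,-1]]' >/dev/null; python3 st.py
```

```text
t 3.95 box x -0.0266 y -0.0533 z 0.1043 | Fbox x 0.3 y 0.3 z -0.6 Mz -0.01
t 4.25 box x -0.0267 y -0.0494 z 0.1043 | Fbox x 0.0 y -0.5 z 0.7 Mz 0.01
t 4.45 box x -0.0267 y -0.0479 z 0.1043 | Fbox x -0.2 y -0.4 z -0.2 Mz -0.02
t 4.65 box x -0.0267 y -0.0457 z 0.1043 | Fbox x 0.3 y -1.0 z -0.1 Mz -0.00
t 4.85 box x -0.0266 y -0.0437 z 0.1043 | Fbox x -0.0 y -1.4 z 0.9 Mz 0.02
t 5.05 box x -0.0267 y -0.0429 z 0.1044 | Fbox x 0.7 y -5.6 z -0.2 Mz 0.00
t 5.25 box x -0.0267 y -0.0423 z 0.1044 | Fbox x 0.9 y -9.2 z -1.0 Mz 0.01
t 5.45 box x -0.0267 y -0.0402 z 0.1044 | Fbox x 1.0 y -6.6 z -1.2 Mz -0.01
```

```bash

python3 -m pendant '[[0,-0.001,0,0,0,0,-1],[0,-0.002,0,0,0,0,-1]]' >/dev/null; python3 st.py
python3 -m pendant '[[0,-0.001,0,0,0,0,-1],[0,-0.002,0,0,0,0,-1]]' >/dev/null; python3 st.py
python3 -m pendant '[[0,-0.001,0,0,0,0,-1],[0,-0.002,0,0,0,0,-1]]' >/dev/null; python3 st.py
python3 -m pendant '[[0,-0.001,0,0,0,0,-1],[0,-0.002,0,0,0,0,-1]]' >/dev/null; python3 st.py
python3 -m pendant '[[0,-0.001,0,0,0,0,-1],[0,-0.002,0,0,0,0,-1]]' >/dev/null; python3 st.py
python3 -m pendant '[[0,-0.001,0,0,0,0,-1],[0,-0.002,0,0,0,0,-1]]' >/dev/null; python3 st.py
python3 -m pendant '[[0,-0.001,0,0,0,0,-1],[0,-0.002,0,0,0,0,-1]]' >/dev/null; python3 st.py
python3 -m pendant '[[0,-0.001,0,0,0,0,-1],[0,-0.002,0,0,0,0,-1]]' >/dev/null; python3 st.py
```

```text
t 5.65 box x -0.0267 y -0.0362 z 0.1043 | Fbox x 0.6 y -2.1 z -0.1 Mz -0.00
t 5.85 box x -0.0266 y -0.0324 z 0.1043 | Fbox x -0.6 y 0.4 z 0.4 Mz -0.04
t 6.05 box x -0.0266 y -0.0310 z 0.1043 | Fbox x 0.4 y -0.7 z 0.9 Mz -0.02
t 6.25 box x -0.0266 y -0.0295 z 0.1043 | Fbox x 0.3 y 0.1 z -0.0 Mz -0.08
t 6.45 box x -0.0266 y -0.0279 z 0.1043 | Fbox x 0.4 y -0.4 z -1.0 Mz 0.05
t 6.65 box x -0.0267 y -0.0270 z 0.1044 | Fbox x -0.1 y -4.1 z 0.1 Mz 0.06
t 6.85 box x -0.0267 y -0.0263 z 0.1044 | Fbox x 0.7 y -9.0 z 0.0 Mz 0.00
t 7.05 box x -0.0267 y -0.0244 z 0.1044 | Fbox x -0.1 y -6.1 z -0.5 Mz 0.01
```

First click was felt near y=−0.037 (force dropped from 9 N to 0), and the second ridge is building 16 mm later, as expected.

```bash

python3 -m pendant '[[0,-0.001,0,0,0,0,-1],[0,-0.002,0,0,0,0,-1]]' >/dev/null; python3 st.py
python3 -m pendant '[[0,-0.001,0,0,0,0,-1],[0,-0.002,0,0,0,0,-1]]' >/dev/null; python3 st.py
python3 -m pendant '[[0,-0.001,0,0,0,0,-1],[0,-0.002,0,0,0,0,-1]]' >/dev/null; python3 st.py
python3 -m pendant '[[0,-0.001,0,0,0,0,-1],[0,-0.002,0,0,0,0,-1]]' >/dev/null; python3 st.py
python3 -m pendant '[[0,-0.001,0,0,0,0,-1],[0,-0.002,0,0,0,0,-1]]' >/dev/null; python3 st.py
python3 -m pendant '[[0,-0.001,0,0,0,0,-1],[0,-0.002,0,0,0,0,-1]]' >/dev/null; python3 st.py
python3 -m pendant '[[0,-0.001,0,0,0,0,-1],[0,-0.002,0,0,0,0,-1]]' >/dev/null; python3 st.py
```

```text
t 7.25 box x -0.0267 y -0.0204 z 0.1043 | Fbox x 0.3 y -1.3 z -0.9 Mz 0.01
t 7.45 box x -0.0267 y -0.0164 z 0.1043 | Fbox x -0.2 y 0.0 z -0.8 Mz -0.02
t 7.65 box x -0.0267 y -0.0150 z 0.1043 | Fbox x 0.1 y -0.2 z 0.4 Mz 0.01
t 7.85 box x -0.0267 y -0.0135 z 0.1043 | Fbox x 0.4 y -0.7 z -0.1 Mz -0.00
t 8.05 box x -0.0267 y -0.0119 z 0.1043 | Fbox x 0.6 y -1.2 z -0.8 Mz 0.02
t 8.25 box x -0.0267 y -0.0109 z 0.1043 | Fbox x 0.6 y -3.9 z 0.8 Mz 0.03
t 8.45 box x -0.0267 y -0.0103 z 0.1044 | Fbox x 0.9 y -8.8 z 0.5 Mz 0.01
```

Second click was felt near −0.021, and I'm now on the third ridge. I'll use finer steps here.

```bash

python3 -m pendant '[[0,-0.001,0,0,0,0,-1],[0,-0.002,0,0,0,0,-1]]' >/dev/null; python3 st.py
python3 -m pendant '[[0,-0.001,0,0,0,0,-1],[0,-0.001,0,0,0,0,-1]]' >/dev/null; python3 st.py
python3 -m pendant '[[0,0,0,0,0,0,-1],[0,0,0,0,0,0,-1]]' >/dev/null; python3 st.py
```

```text
t 8.65 box x -0.0267 y -0.0083 z 0.1044 | Fbox x 0.7 y -5.5 z -0.5 Mz 0.03
t 8.85 box x -0.0267 y -0.0052 z 0.1044 | Fbox x -0.7 y -2.3 z 1.0 Mz -0.01
t 9.05 box x -0.0267 y -0.0041 z 0.1043 | Fbox x -0.7 y -1.1 z 0.6 Mz -0.04
```

```bash

python3 -m pendant '[[0,0,0,0,0,0,-1],[0,0,0,0,0,0,-1],[0,0,0,0,0,0,-1]]' >/dev/null; python3 st.py
cat > pad.py <<'E'
from cell import env
from h import *
import sys
o=env.observe(); s=env.snapshot("wrist"); cv2.imwrite(f"pics/{sys.argv[1]}.png",s["pixels"][:,:,::-1])
T=np.eye(4);T[:3,:3]=o["tcp_rot"];T[:3,3]=o["position"]
P=cloud(s,T@s["tool_from_camera"])
a=np.radians(-8.56);R=np.array([[np.cos(a),np.sin(a)],[-np.sin(a),np.cos(a)]])
P[...,:2]=(P[...,:2]-[.598,-.1806])@R.T
k=(P[...,2]>.099)&(P[...,2]<.112)&(abs(P[...,0]+.025)<.022)&(abs(P[...,1])<.06)
print(k.sum(),np.percentile(P[k],[2,50,98],axis=0).round(4).tolist())
E
python3 pad.py w2
```

```text
t 9.35 box x -0.0266 y -0.0041 z 0.1043 | Fbox x -0.4 y -1.4 z 0.5 Mz -0.00
2814 [[-0.0425, 0.0015, 0.0994], [-0.0261, 0.0096, 0.1044], [-0.0078, 0.0144, 0.1114]]
```

View pics/w2.png

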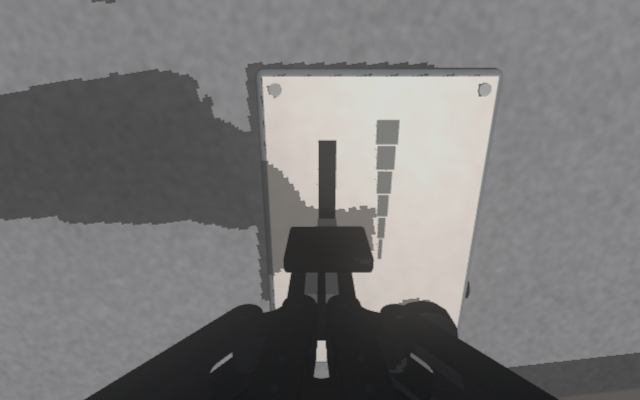

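The paddle (pixels (328,248)) still touches the finger. Its left face is at 14.4 mm, which puts travel at about 0.040, right on the crest with 1.4 N left, so it has not clicked yet. I'll nudge on by 1 mm.

```bash

python3 -m pendant '[[0,-0.0005,0,0,0,0,-1],[0,-0.001,0,0,0,0,-1],[0,-0.001,0,0,0,0,-1],[0,-0.001,0,0,0,0,-1]]' >/dev/null; python3 st.py; python3 pad.py w3
```

```text
t 9.80 box x -0.0267 y -0.0038 z 0.1043 | Fbox x 0.7 y -0.6 z 0.2 Mz -0.02
2811 [[-0.0424, 0.0018, 0.0994], [-0.0261, 0.0099, 0.1043], [-0.0077, 0.0146, 0.1114]]
```

```bash

python3 -m pendant '[[0,-0.0005,0,0,0,0,-1],[0,-0.001,0,0,0,0,-1],[0,-0.001,0,0,0,0,-1],[0,-0.001,0,0,0,0,-1]]' >/dev/null; python3 st.py; python3 pad.py w4
```

```text
t 10.25 box x -0.0266 y -0.0025 z 0.1043 | Fbox x -0.2 y 0.7 z -0.2 Mz 0.03
2985 [[-0.0424, 0.0031, 0.0994], [-0.0265, 0.0132, 0.1043], [-0.0078, 0.0184, 0.1114]]
```

The lever moved ahead of the finger. I'll re-measure once it settles.

```bash

python3 -m pendant '[[0,0,0,0,0,0,-1],[0,0,0,0,0,0,-1],[0,0,0,0,0,0,-1]]' >/dev/null; python3 st.py; python3 pad.py w5
```

```text
t 10.60 box x -0.0267 y -0.0027 z 0.1043 | Fbox x 0.2 y -0.1 z 0.2 Mz 0.01
2964 [[-0.0425, 0.0028, 0.0994], [-0.0264, 0.0158, 0.1043], [-0.0077, 0.0208, 0.1114]]
```

```bash

python3 -m pendant '[[0,0.004,0,0,0,0,-1],[0,0.008,0,0,0,0,-1],[0,0.012,0,0,0,0,-1],[0,0.012,-0.02,0,0,0,-1],[0,0.012,-0.05,0,0,0,-1],[0,0.03,-0.09,0,0,0,-1],[0.02,0.05,-0.13,0,0,0,-1],[0.04,0.06,-0.15,0,0,0,-1],[0.04,0.06,-0.15,0,0,0,-1],[0.04,0.06,-0.15,0,0,0,-1],[0.04,0.06,-0.15,0,0,0,-1],[0.04,0.06,-0.15,0,0,0,-1]]' >/dev/null; python3 st.py; python3 pad.py w6
python3 - <<'E'
from cell import env
from h import *
o=env.observe(); s=env.snapshot("wrist")
T=np.eye(4);T[:3,:3]=o["tcp_rot"];T[:3,3]=o["position"]
P=cloud(s,T@s["tool_from_camera"])
m,c,sz,an=box(P,None,(.598,-.18)); print(c.round(4),np.round(sz),an)
a=np.radians(-8.56);R=np.array([[np.cos(a),np.sin(a)],[-np.sin(a),np.cos(a)]])
P[...,:2]=(P[...,:2]-[.598,-.1806])@R.T
k=(P[...,2]>.064)&(P[...,2]<.095)&(abs(P[...,0]-.032)<.025)&(abs(P[...,1]+.06)<.03)
q=P[k]; top=q[q[:,2]>np.percentile(q[:,2],70)]
print(k.sum(),np.percentile(q[:,2],[5,25,50,75,98]).round(4),top.mean(0).round(4),top.min(0).round(4),top.max(0).round(4))
E
```

```text
t 11.85 box x 0.0121 y -0.0620 z 0.2528 | Fbox x 0.7 y 0.2 z -1.1 Mz -0.08
523 [[-0.0426, 0.0125, 0.1021], [-0.0246, 0.0164, 0.1044], [-0.0066, 0.0201, 0.106]]
[ 0.5979 -0.1809] [179. 120.] 81.3794937133789
1425 [0.0692 0.0704 0.0713 0.0802 0.0817] [ 0.0319 -0.0604  0.0808] [ 0.0203 -0.0725  0.0798] [ 0.0438 -0.0479  0.0828]
```

View pics/w6.png

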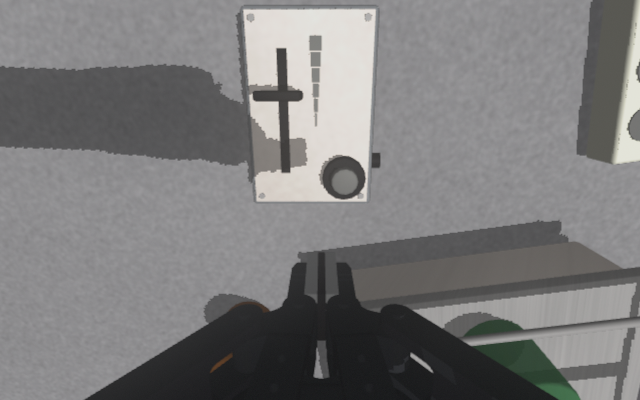

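The button top is at box (31.9, −60.4, 81 mm), which agrees with the nominal (32, −60). The lever reads about 0.0464, in the third detent but close to the lower edge of tolerance, so I'll check it against the slot ends and the other cameras.

```bash
python3 - <<'E'
from cell import env
from h import *
a=np.radians(-8.56);R=np.array([[np.cos(a),np.sin(a)],[-np.sin(a),np.cos(a)]])
for n in ("wrist","scene","side"):
    o=env.observe(); s=env.snapshot(n)
    if n=="wrist":
        T=np.eye(4);T[:3,:3]=o["tcp_rot"];T[:3,3]=o["position"]; P=cloud(s,T@s["tool_from_camera"])
    else: P=cloud(s)
    m,c,sz,an=box(P,None,(.598,-.18))
    P[...,:2]=(P[...,:2]-c)@R.T
    g=s["pixels"].astype(int).mean(-1)
    k=(P[...,2]>.098)&(P[...,2]<.113)&(abs(P[...,0]+.025)<.022)&(abs(P[...,1])<.06)
    print(n,c.round(4),an,"paddle",k.sum(),np.percentile(P[k][:,1],[2,25,50,75,98]).round(4))
    q=(abs(P[...,2]-.06)<.006)&(abs(P[...,0]+.025)<.004)&(abs(P[...,1])<.08)&(g<70)
    if q.sum(): print("  slot",q.sum(),P[q][:,1].min().round(4),P[q][:,1].max().round(4))
    b=(P[...,2]>.0765)&(abs(P[...,0]-.032)<.025)&(abs(P[...,1]+.06)<.03); print("  button",P[b].mean(0).round(4))
E
python3 st.py
```

```text
wrist [ 0.5978 -0.1813] 81.42989349365234 paddle 478 [0.0138 0.0154 0.0176 0.0191 0.0206]
  slot 879 -0.0539 0.0553
  button [ 0.03   -0.0534  0.2837]
scene [ 0.6011 -0.1831] 81.32478332519531 paddle 33 [0.0131 0.0147 0.0167 0.0189 0.0212]
  slot 40 -0.0517 0.0548
  button [ 0.0407 -0.0625  0.4623]
side [ 0.5991 -0.1788] 81.7593994140625 paddle 41 [0.0117 0.015  0.0166 0.0181 0.0199]
  slot 19 -0.0494 0.0505
  button [ 0.0287 -0.0471  0.351 ]
t 12.10 box x 0.0131 y -0.0625 z 0.2540 | Fbox x 0.5 y -0.2 z 0.1 Mz 0.00
```

All three cameras put the lever at 0.0465–0.047, so it rests in the third detent. Next I go over the button, then down.

```bash

python3 -m pendant '[[0.019,-0.0025,0,0,0,0,-1],[0.019,-0.0025,0.04,0,0,0,-1],[0.019,-0.0025,0.08,0,0,0,-1],[0.019,-0.0025,0.11,0,0,0,-1],[0.019,-0.0025,0.13,0,0,0,-1],[0.019,-0.0025,0.14,0,0,0,-1],[0.019,-0.0025,0.146,0,0,0,-1],[0.019,-0.0025,0.146,0,0,0,-1],[0.019,-0.0025,0.146,0,0,0,-1],[0.019,-0.0025,0.146,0,0,0,-1]]' >/dev/null; python3 st.py
python3 -m pendant '[[0,0,0.001,0,0,0,-1],[0,0,0.003,0,0,0,-1],[0,0,0.005,0,0,0,-1],[0,0,0.005,0,0,0,-1]]' >/dev/null; python3 st.py
python3 -m pendant '[[0,0,0.001,0,0,0,-1],[0,0,0.002,0,0,0,-1],[0,0,0.003,0,0,0,-1],[0,0,0.003,0,0,0,-1]]' >/dev/null; python3 st.py
python3 -m pendant '[[0,0,0.001,0,0,0,-1],[0,0,0.002,0,0,0,-1],[0,0,0.002,0,0,0,-1],[0,0,0.002,0,0,0,-1]]' >/dev/null; python3 st.py
```

```text
t 13.10 box x 0.0332 y -0.0603 z 0.1096 | Fbox x 0.7 y 0.2 z 0.8 Mz -0.06
t 13.50 box x 0.0325 y -0.0603 z 0.1033 | Fbox x -0.4 y -1.2 z 1.0 Mz -0.01
t 13.90 box x 0.0325 y -0.0603 z 0.1004 | Fbox x 0.2 y -0.7 z 2.8 Mz -0.02
t 14.30 box x 0.0325 y -0.0602 z 0.0985 | Fbox x -0.2 y -0.0 z 4.7 Mz -0.00
```

```bash

python3 -m pendant '[[0,0,0.001,0,0,0,-1],[0,0,0.0015,0,0,0,-1],[0,0,0.0015,0,0,0,-1]]' >/dev/null; python3 st.py
python3 -m pendant '[[0,0,0.001,0,0,0,-1],[0,0,0.001,0,0,0,-1],[0,0,0.001,0,0,0,-1]]' >/dev/null; python3 st.py
```

```text
t 14.60 box x 0.0325 y -0.0603 z 0.0980 | Fbox x -3.6 y 0.5 z 13.1 Mz -0.01
t 14.90 box x 0.0326 y -0.0603 z 0.0979 | Fbox x -6.0 y -0.4 z 18.7 Mz -0.01
```

The force jumps from 4.7 to 18.7 N with no further travel, so the button is bottomed out. Now I let go and retreat.

```bash

python3 -m pendant '[[0,0,-0.005,0,0,0,-1],[0,0,-0.015,0,0,0,-1],[0,0,-0.03,0,0,0,-1],[0,0,-0.06,0,0,0,-1],[-0.01,0,-0.1,0,0,0,-1],[-0.02,0,-0.15,0,0,0,-1],[-0.02,0,-0.15,0,0,0,-1],[-0.02,0,-0.15,0,0,0,-1],[-0.02,0,-0.15,0,0,0,-1],[-0.02,0,-0.15,0,0,0,-1],[-0.02,0,-0.15,0,0,0,-1]]' >/dev/null; python3 st.py
python3 pad.py w7
python3 - <<'E'
from cell import env
from h import *
o=env.observe(); s=env.snapshot("wrist")
T=np.eye(4);T[:3,:3]=o["tcp_rot"];T[:3,3]=o["position"]
P=cloud(s,T@s["tool_from_camera"])
a=np.radians(-8.56);R=np.array([[np.cos(a),np.sin(a)],[-np.sin(a),np.cos(a)]])
P[...,:2]=(P[...,:2]-[.598,-.1806])@R.T
b=(P[...,2]>.0765)&(P[...,2]<.095)&(abs(P[...,0]-.032)<.025)&(abs(P[...,1]+.06)<.03); print("button",b.sum(),P[b].mean(0).round(4))
s=env.snapshot("scene"); cv2.imwrite("pics/scene1.png",s["pixels"][:,:,::-1])
E
```

```text
t 16.00 box x 0.0118 y -0.0601 z 0.2443 | Fbox x -0.2 y 0.7 z 0.5 Mz 0.06
536 [[-0.0427, 0.0127, 0.1026], [-0.0247, 0.0164, 0.1044], [-0.007, 0.02, 0.1059]]
button 590 [ 0.0318 -0.0595  0.0804]
```

View pics/scene1.png

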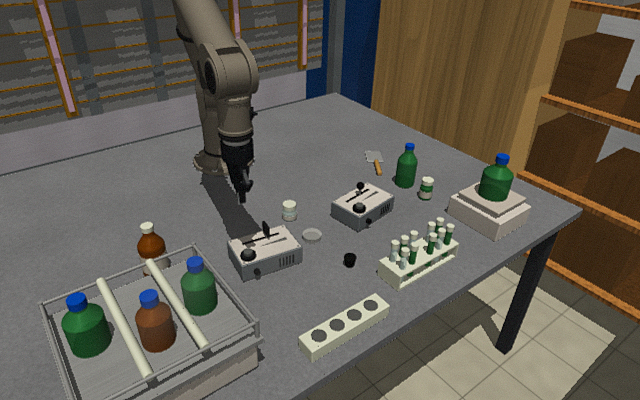

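The scene view shows the paddle moved left to (266,229). The jar (289,211), dish (312,235), stopper (350,260), bottles and the ball box are where they started, the button is up at 80 mm, and the arm is clear.

```bash
python3 -c "
from cell import env
print(env.finish_job())"; python3 st.py
```

```text
the job is handed in; nothing more can be done
None
the job is handed in; nothing more can be done
```

The grow light is set: I pushed the dimmer box's paddle lever (the right-hand box) left to its third click, then pressed the button fully down and let go. I handed the job in at about 16 s; no verdict is reported.

- **Clicks:** Each of the three ridges peaked at about 9 N and dropped to nearly zero, 16 mm apart as expected. At the third, the lever first stopped on the crest (about 0.040, with about 1 N still on the finger). Two more 1 mm nudges took it over into the detent.
- **Button:** The force rose to 4.7 N, then jumped to 18.7 N with no further travel, so it bottomed out. Afterwards the cap was back up at 80 mm, the same as before to within 1 mm.
- **Lever position:** It read 0.0464 before and after the press. Readings from all three cameras before the press ranged from 0.046 to 0.047. That is within tolerance but 1–2 mm short of the nominal 0.048, which is about the size of the calibration error.
- **Surroundings:** By eye in the last scene picture, the ball lever and the loose things had not moved. I did not measure them. The arm was clear of everything with no contact force.

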